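# Open the battery bay of a kitchen scale

### The arm

A 7-joint arm with a two-finger parallel gripper is mounted at the origin on a cart in front of the work surface, level with it; the furniture and walls round the work are solid. World frame = base frame: x ahead of the robot, y to its left, z up, the work surface at z = 0. Lengths are in m, angles in degrees, forces in N, time in s.
With the tool pointing down it reaches from about 0.35 to 0.9 m from the base axis. Payload 8.1 kg.
Tool frame: the origin (TCP) lies on the centre line of the jaws, within the pads' length; the fingertips stand 19 mm ahead of it and the grasp point (between the pads) is the TCP; z points along the fingers, y is the line along which they close (so a half turn about z gives the same grasp; the last joint's range is limited). The gripper opens to 92 mm and grips with 3 to 60 N. Pads are 19 mm wide; open, the fingers measure 130 mm over their backs; the gripper's body (75 mm by 190 mm) begins 47 mm behind the grasp point.
Start: joints at [-75.55, 24.895, 1.432, 90.138, -0.665, 64.973, -4.303], TCP at [0.217, 0.586, 0.246] pointing down, gripper open.
Joint ranges: [-149.89, 149.89], [-25.12, 119.58], [-72.63, 75.52], [4.76, 147.25], [-75.54, 255.54], [6.69, 114.76], [-157.13, 157.13]. Speed limits (degrees/s): [127.2, 127.2, 172.46, 172.46, 180, 180, 180].

### API

Orientations are given as [roll, pitch, yaw] about the fixed x, y, z axes, in that order (R = Rz(yaw) Ry(pitch) Rx(roll)).
In Python, from station import bot gives the robot as it stands. Calls block until the motion is done:
- bot.goto(position, orientation): joint-space move of the TCP to a pose.
- bot.move_l(position, feed=0.15, attitude=None, force_limit=None): straight line of the TCP; attitude=None keeps the orientation; feed is the mean speed in m/s. With force_limit (N) it stops when the force on the tool has changed by that much, and returns True; else False.
- bot.move_joints(angles): joint-space move.
- bot.set_gripper(opening, effort=None): finger opening in m; effort is the grip in N (None keeps the last); returns when the fingers have stopped.
- bot.dwell(seconds).
- bot.solve_ik(position, orientation): joint angles nearest the present ones, or None.
- bot.sense(): the state.
- bot.read_camera(name): name is "scene" or "top" or "wrist"; returns a dict with "frame" (420x560x3 uint8, red, green, blue), "vfov" (degrees; the focal length in pixels is half the picture's height over the tangent of half this angle, whatever the lens; pixels are square), "cx", "cy" (the principal point, pixels), "rvec" (rotation vector, rad) and "tvec" (3), from world to camera coordinates, as OpenCV has them; the wrist camera has in their place "mount" (4x4, takes a point from camera to tool coordinates, whose origin is the TCP and whose axes are the flange's). Camera axes: x right, y down, z forward; pixel columns grow to the right and rows downward; lengths in m; the calibration is good to about 2 mm. The wrist camera is an equidistant fisheye: a pixel r from the principal point sees the ray r / f radians off the axis. A picture is of the moment at which its call begins: read the wrist's pose just before it. There is no depth.
A pose or a line that the arm cannot do raises bot.PlanningError and nothing moves.
- bot.close_job(): hands the job in; it is judged then, once.
The state is a dict: "t": time; "joints": joint angles; "joint_vel": joint speeds; "joint_efforts": joint torques, N m; "ee_pos": TCP position; "tool_rot": TCP orientation; "force": force on the tool from outside, world axes, zero at the start; "ft_torque": the same for the moment, N m; "finger_gap": finger opening in m; "finger_force": force on a finger pad.
Only numpy, scipy, OpenCV 4.12 (cv2) and the standard library are available. Lean on these libraries where they do the work, as an engineer would, in place of code of your own. Each camera call takes 0.05 s, during which the arm holds its last target. There are 200 camera calls.

### The job

The kitchen scale lies upside down on the worktop for new batteries. With the fingertips, press its snap tab in to free the battery cover and, keeping the tab in until the cover is past the catch, push the cover along its track until the whole battery bay is open. Pinch or lift nothing: leave the cover lying flat in its track on the scale, do not shove the scale about, and leave the things around it where they are.

Things in the scene. Friction and masses are not known exactly. Their poses are not given: they have to be found in the camera images.
- scale: Grey portion scale, 234 x 152 mm, upside down and loose on its steel pan, 1.5 kg. Origin: centre of the face on the worktop; z up; +x along the long side, the way the cover slides off. Deck (upturned underside): 35 mm above the worktop, x = -112 to 112 mm; rubber feet 12 mm taller at x +-97, y +-58. Along y = 0 lie the tab (x = -100 to -51), the cover (-48 to 26), then empty track.
- bay (a point): Middle of the mouth of the battery bay under the cover, at (-4, 0, 28) mm in the scale's frame; the bay spans x = -31 to 23, y = +-30 mm and holds four cells, their tops below the mouth. The cover's track, y = +-38.5 mm, has its floor at 28 mm, 7 mm below the deck, and is open to the scale's +x end; side lips hold the cover down as far as x = 22 mm.
- battery_cover: Loose grey cover, 74 x 74 mm, 13 mm thick, 0.06 kg, with a push ridge 18 mm high, 6 mm thick, along its edge by the tab and chevrons pointing the way it slides. Origin: centre of its underside; axes as the scale's. Seated, it is at (-11, 0, 28) mm in the scale's frame, locked (2.5 mm play) by the tab's barb in a window behind the ridge. Slid 71 mm, the bay is open; past 120 mm it tips off the end.
- cover_ridge (a point): Middle of the outer face of the cover's push ridge (the face that looks at the tab, to -x), 42 mm above the worktop. The face is 66 mm wide and reaches up to 46 mm above the worktop.
- tab (a joint): Snap tab, rad: 0 at rest, 0.15 pressed to its stop; the barb is clear of the cover from 0.10. A tongue hinged at x = -100 mm of the scale's frame, its pad pressed straight down with a fingertip. Sprung: 2 N to start, 6 to 9 N at the stop; it rises when let go, so keep it in while the cover is pushed its first 10 mm (one fingertip can do both in a sweep); then it cannot catch again.
- tab_pad (a point): Middle of the top of the tab's ribbed pad, at rest 41.5 mm above the worktop at x = -59.5, y = 0 mm of the scale's frame. The pad is 17 mm along x (ending 3 mm from the ridge's face) and 28 mm wide, in a pocket 36 mm wide; fully pressed its top is about 35.5 mm above the worktop, just above the deck around it.
- cell_pack: Bystander: flat pack of four fresh AA cells, 52 x 60 x 15 mm, loose, beyond one end of the scale. Origin: centre of its underside.
- kitchen_timer: Bystander: round wind-up timer, 65 mm across, 48 mm high, loose, beyond an end of the scale. Origin: centre of its underside.
- salt_shaker: Bystander: glass salt shaker, 44 mm across, 90 mm high, loose, beyond the +x end of the scale. Origin: centre of its underside.
- mug_cream: Bystander: cream mug, 87 mm across, 97 mm high, loose, well to the right. Origin: centre of its underside.

How it is judged:
By the outcome, as a careful person would: the job done as asked, in the order asked, and still so for the second after the job is handed in, with the robot touching nothing.
It also fails if it takes over 40 s, if anything falls off the work surface, if the arm or the gripper's body presses on something with over 40 N, if the wrist force passes 120 N, or if a joint passes its speed limit or range.

## Working session

There is one attempt and no reset: what is moved stays moved. The work goes in short steps, each a Python script; the robot and the scene stay as the last script left them, time stands still between calls to the robot, and variables do not carry over. Pictures are saved under pics/ and viewed, at most 10 in all, crops included, and the job is handed in when it is done.

```bash
ls; mkdir -p pics
python3 - <<'E'
from station import bot
import cv2
for n in("scene","top"):
    c=bot.read_camera(n); cv2.imwrite(f"pics/{n}0.png",c["frame"][:,:,::-1]); print(n,c["vfov"],c["cx"],c["cy"],c["rvec"],c["tvec"])
s=bot.sense();print(s["t"],s["ee_pos"],s["tool_rot"],s["finger_gap"],s["force"])
E
```

```text
pics
station.py
scene 42.217062606445744 275.26576979607654 208.59540073029237 [ 0.52689039 -2.47058333  1.46212378] [0.50160551 0.19664474 1.56793252]
top 42.9491917275117 281.03892662201525 212.0642207002341 [ 2.10819255 -2.15864562  0.16043531] [-0.03804884  0.55661941  1.38761377]
0.1 [0.21701326 0.58564875 0.24504809] [-1.79919390e+02  6.47262911e-03  1.59668199e+02] 0.09145218416966189 [ 0.17248441 -0.57309085  0.5741119 ]
```

View pics/top0.png

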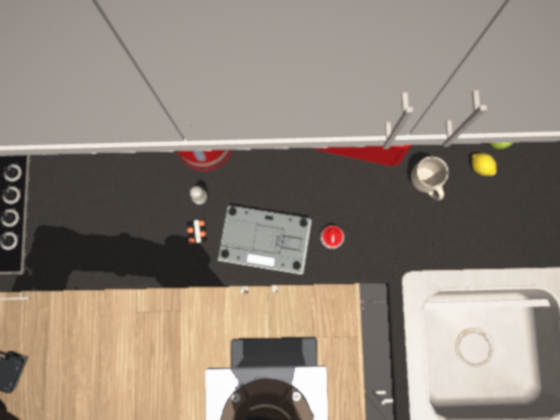

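View pics/scene0.png

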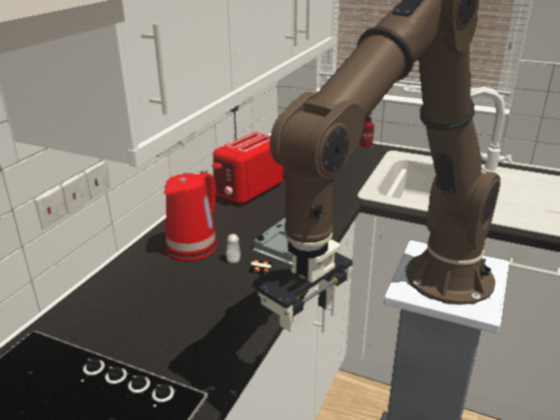

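The top view shows the scale at about (265,238), with the shaker and cell pack to its left (its +x end) and the timer to its right. I'll enlarge a crop.

```bash
cat > h.py <<'E'
import numpy as np,cv2
from scipy.spatial.transform import Rotation as R
from station import bot
def ray(c,u,v):
    f=210/np.tan(np.radians(c["vfov"]/2)); r=R.from_rotvec(np.ravel(c["rvec"])).as_matrix()
    d=r.T@np.array([(u-c["cx"])/f,(v-c["cy"])/f,1]); return -r.T@np.ravel(c["tvec"]),d
def topz(c,u,v,z):
    o,d=ray(c,u,v); return o+d*(z-o[2])/d[2]
def wray(c,s,u,v):
    f=210/np.tan(np.radians(c["vfov"]/2)); x,y=u-c["cx"],v-c["cy"]; r=np.hypot(x,y); t=r/f
    d=np.array([x/r*np.sin(t),y/r*np.sin(t),np.cos(t)]); m=np.array(c["mount"])
    T=R.from_euler("xyz",s["tool_rot"],degrees=True).as_matrix()
    return np.array(s["ee_pos"])+T@m[:3,3],T@m[:3,:3]@d
def wpix(c,s,p):
    f=210/np.tan(np.radians(c["vfov"]/2)); m=np.array(c["mount"])
    T=R.from_euler("xyz",s["tool_rot"],degrees=True).as_matrix()
    q=m[:3,:3].T@(T.T@(np.asarray(p)-s["ee_pos"])-m[:3,3]); t=np.arctan2(np.hypot(q[0],q[1]),q[2]); n=np.hypot(q[0],q[1])
    return np.array([c["cx"],c["cy"]])+q[:2]/n*t*f
E
python3 - <<'E'
from h import *
c=bot.read_camera("top")
im=c["frame"][:,:,::-1][170:290,180:350]
cv2.imwrite("pics/topc.png",cv2.resize(im,(765,540),interpolation=cv2.INTER_CUBIC))
for u,v in((265,238),(198,195),(198,231),(333,236),(232,211),(304,222),(296,266),(224,255)): print(u,v,topz(c,u,v,.04).round(3))
w=bot.read_camera("wrist");print(w["mount"],w["vfov"])
E
```

```text
265 238 [ 0.487 -0.007  0.04 ]
198 195 [0.609 0.173 0.04 ]
198 231 [0.51  0.173 0.04 ]
333 236 [ 0.488 -0.188  0.04 ]
232 211 [0.562 0.081 0.04 ]
304 222 [ 0.528 -0.112  0.04 ]
296 266 [ 0.411 -0.087  0.04 ]
224 255 [0.444 0.103 0.04 ]
[[-5.73524557e-04 -9.57070005e-01 -2.89856304e-01  7.85393101e-02]
 [ 9.99999773e-01 -4.46732248e-04 -5.03595714e-04  1.36606289e-03]
 [ 3.52488194e-04 -2.89856527e-01  9.57070044e-01 -1.39614832e-01]
 [ 0.00000000e+00  0.00000000e+00  0.00000000e+00  1.00000000e+00]] 65.70646984690485
```

View pics/topc.png

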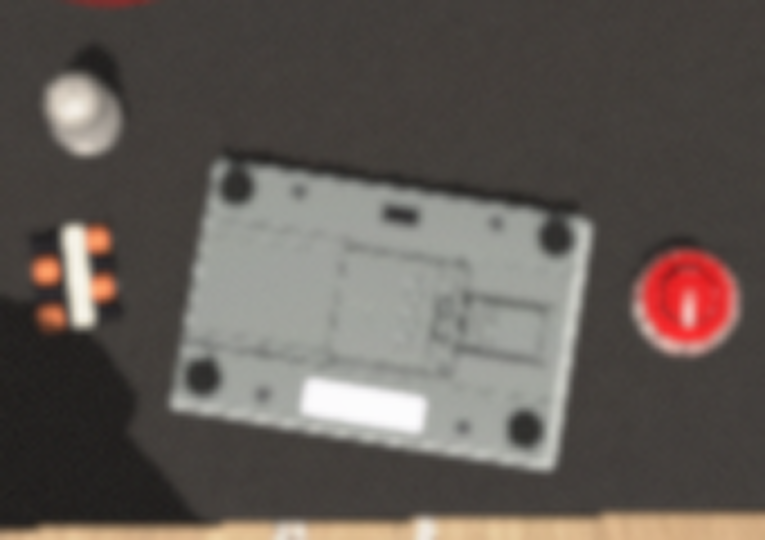

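Run:
```python
from h import *
c=bot.read_camera("top")
P=np.array([topz(c,180+u/4.5,170+v/4.5,.047) for u,v in((236,187),(203,377),(556,237),(526,428))])
print(P.round(4))
L=np.array([[97,-58],[97,58],[-97,-58],[-97,58]])/1000
# which order: +x = left, +y = ?
yx=(P[0]+P[1]-P[2]-P[3]);yaw=np.arctan2(yx[1],yx[0]);ctr=P.mean(0)
print("ctr",ctr,"yaw",np.degrees(yaw),np.linalg.norm(yx)/2)
X=np.array([np.cos(yaw),np.sin(yaw)])
for off in(0,180):
    p=[*(ctr[:2]-.03*X),.22]; q=bot.solve_ik(p,[180,0,np.degrees(yaw)+off]); print(p,q)
```

```text
[[ 0.5597  0.079   0.047 ]
 [ 0.4469  0.0993  0.047 ]
 [ 0.525  -0.1106  0.047 ]
 [ 0.4126 -0.0898  0.047 ]]
ctr [ 0.48607049 -0.00550874  0.047     ] yaw 79.66627946673113 0.19247878915529687
[np.float64(0.4806890498809151), np.float64(-0.03502212499631514), 0.22] [-37.05370779  15.14113785  43.49388993 113.99447947 -12.59177569
  55.55306205   2.29804641]
[np.float64(0.4806890498809151), np.float64(-0.03502212499631514), 0.22] [ 44.05994788  24.18193869 -60.52170915 108.14728245  23.91677646
  61.59622616 143.59808815]
```

Run:
```python
from h import *
yaw=79.67;X=np.array([np.cos(np.radians(yaw)),np.sin(np.radians(yaw))]);C=np.array([.4861,-.0055])
bot.set_gripper(0.0,20)
for i,(a,z) in enumerate(((-.03,.22),(-.09,.19))):
    bot.goto([*(C+a*X),z],[180,0,yaw]); bot.dwell(.2)
    s=bot.sense();c=bot.read_camera("wrist");np.save(f"w{i}.npy",dict(s=s,c=c),allow_pickle=True)
    cv2.imwrite(f"pics/w{i}.png",cv2.resize(c["frame"][:,:,::-1],(800,600),interpolation=cv2.INTER_CUBIC))
    print(s["t"],s["ee_pos"],s["tool_rot"],s["finger_gap"],s["force"])
    loc=[[0,0,-.0],[97,-58,47],[97,58,47],[-97,-58,47],[-97,58,47],[-59.5,0,41.5],[-48,33,46],[-48,-33,46]]
    for l in loc:
        l=np.array(l)/1000; Y=np.array([-X[1],X[0]]); print((l*1000).round(),(wpix(c,s,[*(C+l[0]*X+l[1]*Y),l[2]])*800/560).round(1))
```

```text
4.2917 [ 0.48086479 -0.03452416  0.21997026] [-1.79998568e+02  3.38038606e-03  7.97291604e+01] 0.00017953453412540435 [-0.25333751 -0.2437935   0.24109028]
[ 0.  0. -0.] [394.7 236.6]
[ 97. -58.  47.] [481.9 105.5]
[97. 58. 47.] [307.7 105.4]
[-97. -58.  47.] [472.2 376. ]
[-97.  58.  47.] [317.1 376. ]
[-60.   0.  42.] [394.7 326.5]
[-48.  33.  46.] [348.2 313.1]
[-48. -33.  46.] [441.2 313.2]
4.9167 [ 0.47056011 -0.09308296  0.19030486] [ 1.79962967e+02 -2.67964408e-02  7.97698668e+01] 0.0008660911686736829 [ 1.01264897  0.82892653 -0.36094785]
[ 0.  0. -0.] [394.1 159.3]
[ 97. -58.  47.] [488.9   9.4]
[97. 58. 47.] [299.7   9.2]
[-97. -58.  47.] [483.8 312. ]
[-97.  58.  47.] [304.1 311.9]
[-60.   0.  42.] [394.  252.4]
[-48.  33.  46.] [340.5 235.6]
[-48. -33.  46.] [447.5 235.7]
```

View pics/w0.png

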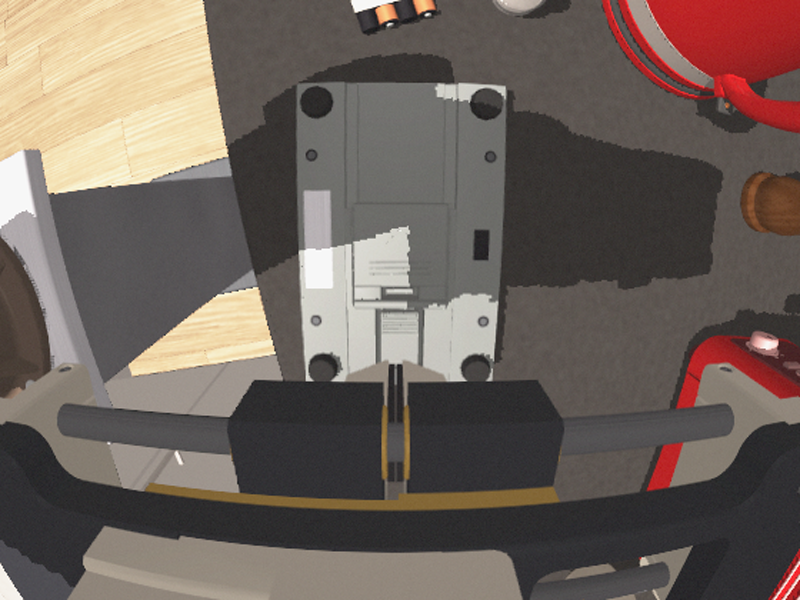

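View pics/w1.png

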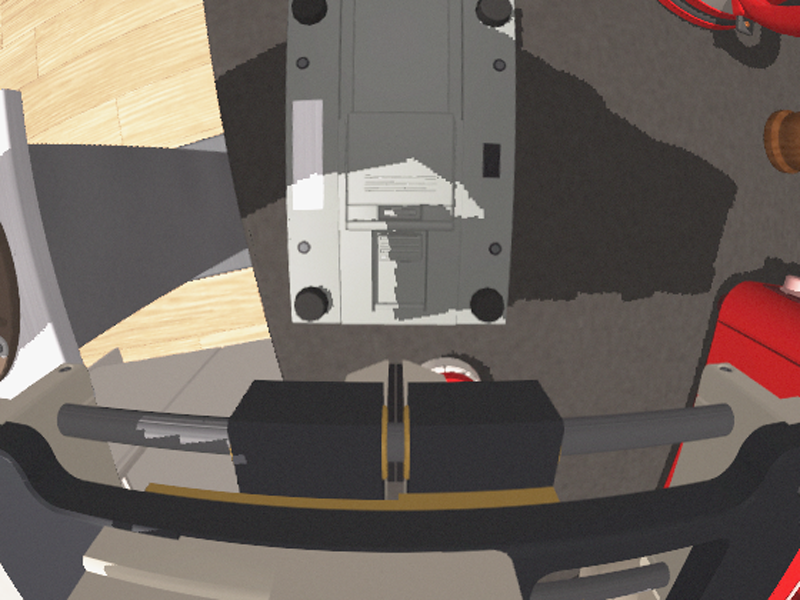

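The w0 image puts the feet at (316,102), (487,103), (322,368) and (476,368), with the pad near (399,322). In w1 the feet are at (309,10), (494,11), (311,303) and (487,304), and the pad is near (399,248). I'll fit the scale's pose and the pad height from both views.

Run:
```python
from h import *
from scipy.optimize import least_squares
D=[np.load(f"w{i}.npy",allow_pickle=True).item() for i in(0,1)]
F=[[97,58],[97,-58],[-97,58],[-97,-58]]
M=[[(316,102),(487,103),(322,368),(476,368)],[(309,10),(494,11),(311,303),(487,304)]]
def g(p,l):
    a=p[2];return [p[0]+np.cos(a)*l[0]/1e3-np.sin(a)*l[1]/1e3,p[1]+np.sin(a)*l[0]/1e3+np.cos(a)*l[1]/1e3,p[3]]
def res(p): return np.concatenate([wpix(d["c"],d["s"],g(p,l))*800/560-m for d,ms in zip(D,M) for l,m in zip(F,ms)])
r=least_squares(res,[.486,-.0055,1.39,.047],x_scale=[.01,.01,.1,.01]);p=r.x
print(p,np.degrees(p[2]),r.fun.round(1))
# pad by triangulation, ridge corners at z=.046
def tri(ms):
    A=0;b=0
    for d,m in zip(D,ms):
        o,v=wray(d["c"],d["s"],m[0]*.7,m[1]*.7);v/=np.linalg.norm(v);Q=np.eye(3)-np.outer(v,v);A=A+Q;b=b+Q@o
    return np.linalg.solve(A,b)
def loc(w):
    a=p[2];e=w[:2]-p[:2];return np.array([np.cos(a)*e[0]+np.sin(a)*e[1],-np.sin(a)*e[0]+np.cos(a)*e[1],w[2]])*1e3
for n,ms in dict(pad=[(399,322),(399,248)],).items(): w=tri(ms);print(n,w,loc(w).round(1))
for d,u in zip(D,((316,102),(309,10))):
  for l,z in(((-59.5,0),.0415),((-48,33),.046),((-48,-33),.046)): print(l,(wpix(d["c"],d["s"],[*g(p,l)[:2],z])*800/560).round(1))
k=[]
for i,b in((0,(300,280,500,400)),(1,(330,190,470,330))):
    im=D[i]["c"]["frame"][:,:,::-1]; x0,y0,x1,y1=(np.array(b)*.7).astype(int)
    k.append(cv2.resize(im[y0:y1,x0:x1],(400,400*(y1-y0)//(x1-x0)),interpolation=cv2.INTER_CUBIC))
k[0]=cv2.copyMakeBorder(k[0],0,k[1].shape[0]-k[0].shape[0],0,0,0);cv2.imwrite("pics/k.png",np.hstack(k))
```

```text
[ 0.49059749 -0.0033655   1.38523554  0.0386263 ] 79.36815006641577 [ 0.4  0.2 -0.9  0.8  1.1 -0.4 -0.7  0.2  0.4 -1.6 -0.7 -0.5  0.4  0.5
 -0.1  0.5]
pad [ 0.47895736 -0.06235505  0.038156  ] [-60.1   0.6  38.2]
(-59.5, 0) [399.8 322.7]
(-48, 33) [353.4 309. ]
(-48, -33) [446.6 309.5]
(-59.5, 0) [399.9 247.9]
(-48, 33) [346.5 230.6]
(-48, -33) [453.7 231.4]
```

View pics/k.png

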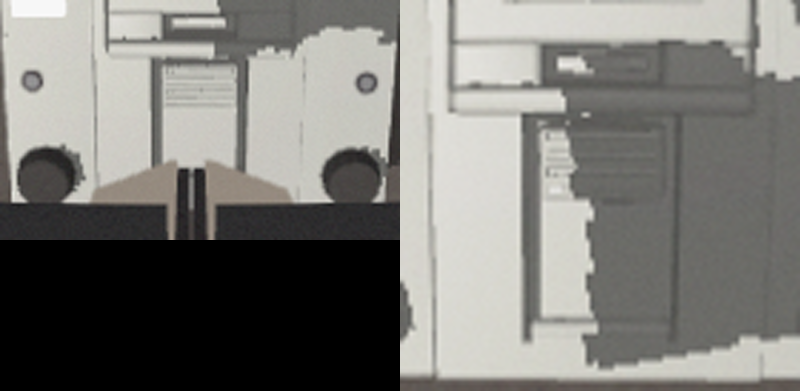

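```bash
cat >> h.py <<'E'
YAW=79.4;XA=np.array([np.cos(np.radians(YAW)),np.sin(np.radians(YAW))]);YA=np.array([-XA[1],XA[0]]);C=np.array([.4893,-.0042])
def at(x,tip,y=0): return [*(C+XA*x/1e3+YA*y/1e3),(tip+19)/1e3]
def show():
    s=bot.sense();e=np.array(s["ee_pos"]);d=(e[:2]-C)*1e3;f=np.array(s["force"])
    print("t%.2f x%.1f y%.1f tip%.1f F"%(s["t"],d@XA,d@YA,e[2]*1e3-19),np.r_[f[:2]@XA,f[:2]@YA,f[2]].round(1));return s
E
python3 - <<'E'
from h import *
bot.goto(at(-63,75),[180,0,YAW]);show()
bot.move_l(at(-63,50),feed=.08);bot.dwell(.2);show()
print(bot.move_l(at(-63,37),feed=.012,force_limit=2.5));show();bot.dwell(.2);show()
E
```

```text
t5.45 x-63.2 y-0.1 tip75.4 F [-0.1 -0.5  1.1]
t6.12 x-63.0 y-0.4 tip50.5 F [0.1 0.1 0.2]
True
t6.86 x-62.8 y0.1 tip40.9 F [-0.  -0.7  2.7]
t7.06 x-62.8 y0.1 tip41.0 F [ 0.4 -0.9  3.2]
```

Run:
```python
from h import *
print(bot.move_l(at(-63,36),feed=.012,force_limit=9));show();bot.dwell(.2);show()
```

```text
False
t7.62 x-62.3 y0.0 tip36.0 F [4.3 0.  7.1]
t7.82 x-62.3 y0.0 tip36.0 F [4.3 0.9 7.2]
```

Run:
```python
from h import *
for x,z in((-57,35.8),(-51,35.6),(-44,35.6)):
    print(bot.move_l(at(x,z),feed=.03,force_limit=14));show()
bot.dwell(.1);s=show()
c=bot.read_camera("wrist");cv2.imwrite("pics/w2.png",cv2.resize(c["frame"][:,:,::-1][100:330,180:380],(690,600*1),interpolation=cv2.INTER_CUBIC))
```

```text
False
t8.17 x-57.9 y-0.2 tip35.9 F [-1.6 -0.2  7.8]
False
t8.52 x-52.1 y-0.3 tip35.6 F [-2.8 -0.2  6.3]
False
t8.90 x-44.9 y-0.2 tip35.6 F [-1.2  0.   4.9]
t9.00 x-44.9 y-0.2 tip35.6 F [-2.1 -0.4  4.7]
```

View pics/w2.png

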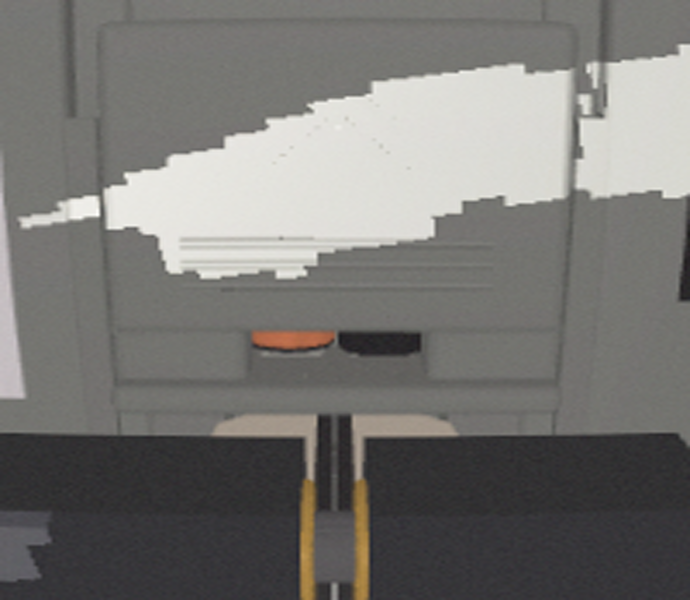

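The cover has slid about 12 mm past the catch, and cells now show through its window at about (290,338) in the crop. I'll push it the rest of the way.

Run:
```python
from h import *
for x,z in((-36,36.),(-10,37),(23,37)):
    print(bot.move_l(at(x,z),feed=.05,force_limit=14));show()
bot.dwell(.2);s=show()
c=bot.read_camera("wrist");cv2.imwrite("pics/w3.png",cv2.resize(c["frame"][:,:,::-1][60:330,150:410],(600,600),interpolation=cv2.INTER_CUBIC))
```

```text
False
t9.36 x-35.9 y0.5 tip35.6 F [-0.1 -0.2  0.1]
False
t10.03 x-9.9 y0.0 tip37.0 F [-0.5 -0.1  0.4]
False
t10.83 x22.9 y0.1 tip37.0 F [ 1.   0.1 -0.4]
t11.03 x22.7 y-0.0 tip37.0 F [ 0.3 -0.2  0. ]
```

View pics/w3.png

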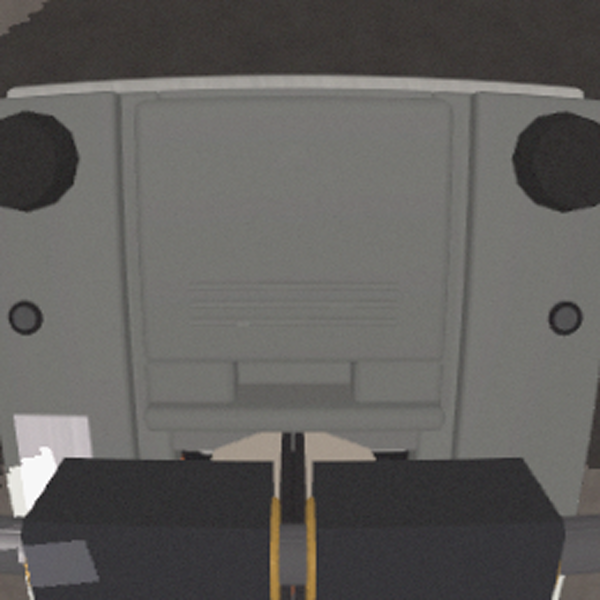

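The cover is flat in its track, with its leading edge a few mm short of the scale's +x end and the ridge at row ~415. I'll back off, lift, and check from above.

Run:
```python
from h import *
bot.move_l(at(16,38),feed=.05);bot.move_l(at(16,150),feed=.12);bot.move_l(at(-60,230),feed=.15);bot.dwell(.2)
s=show();c=bot.read_camera("wrist");cv2.imwrite("pics/w4.png",c["frame"][:,:,::-1])
p=lambda x,y,z:wpix(c,s,[*(C+XA*x/1e3+YA*y/1e3),z/1e3]).round(1)
for l in((97,58,47),(97,-58,47),(-97,58,47),(23,33,46),(23,0,28),(32,33,46),(106,30,41)): print(l,p(*l))
```

```text
t13.54 x-59.4 y0.3 tip229.4 F [0.4 0.1 0.4]
(97, 58, 47) [221.2  50. ]
(97, -58, 47) [333.1  50.1]
(-97, 58, 47) [225.1 228. ]
(23, 33, 46) [245.3 118.1]
(23, 0, 28) [277.1 118. ]
(32, 33, 46) [245.3 109.6]
(106, 30, 41) [248.6  42.1]
```

View pics/w4.png

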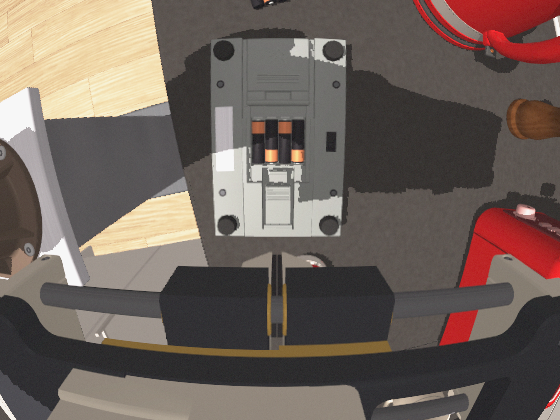

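All four cells are exposed (rows 118–163). The cover's ridge is at row ~104, clear of the bay's end at row 118, and the scale's feet are where they were before.

```bash
python3 -c "
from station import bot
print(bot.close_job())"
```

```text
the job is handed in; nothing more can be done
None
```

I pressed the tab in and pushed the cover about 80 mm along its track; the last picture showed the whole battery bay open, the cover flat in its track and the scale not visibly moved, and I handed the job in at about 14 s.

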